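Tip the mould pins into the V-trough

ROBOT

A 7-joint arm with a two-finger parallel gripper is mounted at the origin on the work surface. World frame = base frame: x ahead of the robot, y to its left, z up, the work surface at z = 0. Lengths are in m, angles in rad, forces in N, time in s.
With the tool pointing down it reaches from about 0.425 to 1.025 m from the base axis. Payload 9.4 kg.
Tool frame: the origin (TCP) lies at the very end of the fingers, on their centre line; the grasp point (between the pads) lies 19 mm behind it; z points along the fingers, y is the line along which they close (so a half turn about z gives the same grasp; the last joint's range is limited). The gripper opens to 93 mm and grips with 3 to 60 N. Pads are 15 mm wide; open, the fingers measure 128 mm over their backs; the gripper's body (75 mm by 188 mm) begins 65 mm behind the grasp point.
Start: joints at [1.185, 0.599, -0.003, 1.599, 0.002, 0.943, -0.08], TCP at [0.22, -0.691, 0.219] pointing down, gripper open.
Joint ranges: [-2.57, 2.57], [-0.35, 1.97], [-1.29, 1.29], [0.11, 2.56], [-1.05, 4.19], [0.11, 1.86], [-2.63, 2.63]. Speed limits (rad/s): [2.22, 2.22, 3.01, 3.01, 3.14, 3.14, 3.14].

INTERFACE

Orientations are given as a rotation vector (axis times angle).
In Python, from rig import arm gives the robot as it stands. The module is installed in compiled form; this text tells all that it offers.
- The arm moves only by the tool jog_arm, never from a script. Its argument "rows" is a list of rows, each a list of 4 numbers: the shift along the world's x, y, z in mm, then the turn about the world's z in rad. In form: [[dx, dy, dz, roll], ...]. A call has 1 to 20 rows; each row shifts and turns the commanded pose from where the row before left it; what a row does not reach is not made up. A row lasts 1/10 s, in which the tool goes at most 50 mm and 8.59 degrees, less where a joint would pass 70% of its speed; a pose out of reach is approached as far as the arm can. A call is refused whole if a number of a shift passes 50 or a number of a turn 0.15, either way. A call with a gripper value outside its range is refused whole. "fingers" is the gripper command: -1 is shut, 1 is fully open, values between are in proportion, set as the call begins (left out, the last holds). The fingers move at their own pace and stop on an object; "force" is the grip in N (left out, the last holds). Time passes only in rows, so rows that do not move let the fingers close. It gives the time, the measured TCP pose, the force, the opening and the grip force at its end, in the units of the state.
- arm.sense(): the state, without advancing time (a new reading comes with each control period).
- arm.snapshot(name): name is "side" or "top" or "wrist"; returns a dict with "color" (384x512x3 uint8, red, green, blue), "camera_matrix" (3x3 intrinsics, pixels), "position" and "rotation" of the camera in the world. Camera axes: x right, y down, z forward; pixel columns grow to the right and rows downward; lengths in m; the calibration is good to about 2 mm. The wrist camera is an equidistant fisheye: a pixel r from the principal point sees the ray r / f radians off the axis. A picture is of the moment at which its call begins. There is no depth.
- arm.close_job(): hands the job in; it is judged then, once.
The state is a dict: "t": time; "joint_pos": joint angles; "dq": joint speeds; "joint_efforts": joint torques, N m; "ee_pos": TCP position; "orientation": TCP orientation; "contact_force": force on the tool from outside, world axes, zero at the start; "wrist_torque": the same for the moment, N m; "opening": finger opening in m; "grasp_force": force on a finger pad.
Only numpy, scipy, OpenCV 4.12 (cv2) and the standard library are available. Lean on these libraries where they do the work, as an engineer would, in place of code of your own. Each camera call takes 0.05 s, during which the arm holds its last target. There are 200 camera calls.

TASK

Take the small blue tray that holds the two steel mould pins (not the one with the brass bushes) by its black upright grip, carry it over the V-trough and tip it over its open edge, so that both pins roll out and come to rest in line, end to end, along the trough's fold. Then stand the empty tray upright on the bench and let go.

Things in the scene. Friction and masses are not known exactly. Their poses are not given: they have to be found in the camera images.
- trough_fold (a point): V-trough: green-painted angle iron 240 mm long, fixed in two yellow saddles, its two 70 mm legs at 45 degrees, ends open. This point: middle of the inner fold line, 16 mm above the bench. y runs along the fold (level), z up. The mouth is 99 mm wide (x); its upper edges are 50 mm above the fold line.
- tray_grip (a point): Black upright grip plate (12 mm thick in x, 44 wide in y) at the back of the blue tray with the steel pins. This point: on the plate, 62 mm above the tray's underside, 20 below the plate's top. z up, x away from the tray's open edge. Tray 67 (x) by 133 (y) mm, walls 30 high, 0.25 kg, loose. Open edge: 61 mm in -x, floor there 49 mm below this point, underside 62 mm below. An alike tray holds brass bushes.
- pin1_center (a point): Steel pin, 16 mm diameter, 55 long, 85 g, in the tray's -y pocket. This point: its centre; y along the pin. The tray floor slopes 8 degrees down to the back wall under the grip, so pins stay in while it is level; tipped 25 to 30 degrees or more, open edge (-x) down, they roll out. Resting in the fold, its centre is 11 mm above the fold line.
- pin2_center (a point): The second steel pin, the same, in the tray's +y pocket, end to end with the first (10 mm apart). At the start the open edge of the tray faces away from the robot, within about 20 degrees of +x, and the trough's fold runs within about 20 degrees of left-right. This point: its centre; y along the pin.

How it is judged:
On the way:
1. the tray is lifted over the trough with both pins still in it (height (world z) of tray_grip above 0.095 m and horizontal distance between tray_grip and trough_fold below 0.16 m and x of pin1_center in the frame of tray_grip between -0.06 and 0 m and z of pin1_center in the frame of tray_grip between -0.06 and -0.025 m and x of pin2_center in the frame of tray_grip between -0.06 and 0 m and z of pin2_center in the frame of tray_grip between -0.06 and -0.025 m), for 0.1 s.
At the end, for the whole second after the job is handed in: Both steel pins rest in the trough, each centre within 12 mm sideways of the fold line, 3 to 20 mm above it (so neither lies on the other), within the trough's length and within 10 degrees of the fold's direction; the tray stands on the bench, within 7 degrees of upright, at rest and released (x of pin1_center in the frame of trough_fold between -0.012 and 0.012 m and z of pin1_center in the frame of trough_fold between 0.003 and 0.02 m and y of pin1_center in the frame of trough_fold between -0.115 and 0.115 m and angle between the y axis of each of pin1_center, pin2_center and the y axis of trough_fold, either way round below 0.175 rad and linear speed of each of pin1, pin2, tray below 0.02 m/s and x of pin2_center in the frame of trough_fold between -0.012 and 0.012 m and z of pin2_center in the frame of trough_fold between 0.003 and 0.02 m and y of pin2_center in the frame of trough_fold between -0.115 and 0.115 m and angle between tray_grip's own z axis and vertical below 0.12 rad and height (world z) of tray_grip between 0.052 and 0.072 m); the robot touches nothing.
It also fails if it takes over 51 s, if anything falls off the work surface, if the arm or the gripper's body presses on something with over 40 N, if the wrist force passes 120 N, or if a joint passes its speed limit or range.

## Working session

There is one attempt and no reset: what is moved stays moved. The work goes in short steps, Python scripts to look and compute and a tool call to move; the robot and the scene stay as the last step left them, time stands still between calls to the robot, and variables do not carry over. Pictures are saved under pics/ and viewed, at most 10 in all, crops included, and the job is handed in when it is done.

Besides the shell and the picture viewer there is one more tool, called after "Request:" by a JSON object that holds its "name" and its "arguments", one argument or row to a line. jog_arm: Moves the arm, as the interface text tells. Its arguments: {"type":"object","properties":{"rows":{"type":"array"},"fingers":{"type":"number"},"force":{"type":"number"}},"required":["rows"]}

```bash
mkdir -p pics; cat > h.py <<'E'
import numpy as np, cv2, pickle
from scipy.spatial.transform import Rotation as R
def snap(name, fn):
    from rig import arm
    s=arm.snapshot(name); pickle.dump(s,open(f'pics/{fn}.pkl','wb')); return s
def ld(fn): return pickle.load(open(f'pics/{fn}.pkl','rb'))
def save(s,fn,box=None):
    im=s['color'][:,:,::-1]
    if box: x0,y0,x1,y1=box; im=im[y0:y1,x0:x1]
    k=min(800/im.shape[1],600/im.shape[0]); cv2.imwrite(f'pics/{fn}.png',cv2.resize(im,None,fx=k,fy=k,interpolation=cv2.INTER_CUBIC)); print(fn,'scale',k)
def ray(s,u,v,fish=False):
    K=s['camera_matrix']; a=np.array([(u-K[0,2])/K[0,0],(v-K[1,2])/K[1,1]])
    if fish:
        r=np.hypot(*a); d=np.array([*(a/r*np.sin(r)),np.cos(r)]) if r>1e-9 else np.array([0,0,1.])
    else: d=np.array([*a,1.])
    return np.array(s['rotation']).reshape(3,3)@d
def at(s,u,v,z,fish=False):
    d=ray(s,u,v,fish); p=np.array(s['position']); return p+d*(z-p[2])/d[2]
def proj(s,P):
    c=np.array(s['rotation']).reshape(3,3).T@(np.array(P)-s['position']); q=s['camera_matrix']@c; return q[:2]/q[2]
E
python3 - <<'E'
from h import *
from rig import arm
st=arm.sense(); print({k:np.round(v,3) for k,v in st.items()})
for n in ('top','side'):
    s=snap(n,n+'0'); save(s,n+'0'); print(s['position'],s['rotation'],s['camera_matrix'])
E
```

```text
{'t': np.float64(0.0), 'joint_pos': array([ 1.185,  0.6  , -0.003,  1.6  ,  0.002,  0.943, -0.08 ]), 'dq': array([ 0.001, -0.001, -0.001, -0.001, -0.002,  0.001,  0.   ]), 'joint_efforts': array([ 1.0000e-03, -7.6508e+01,  1.4970e+00, -2.5236e+01, -5.2000e-02,
        1.7000e-02,  0.0000e+00]), 'ee_pos': array([ 0.22 , -0.69 ,  0.218]), 'orientation': array([-3.103e+00, -4.830e-01,  1.000e-03]), 'contact_force': array([-0.263, -0.383,  0.047]), 'wrist_torque': array([ 0.051, -0.04 ,  0.041]), 'grasp_force': np.float64(0.0), 'opening': np.float64(0.093)}
top0 scale 1.5625
[0.38176175 0.02811556 1.01823016] [-2.14554139  2.13781105 -0.14694598] [[445.02777938   0.         253.28609279]
 [  0.         445.02777938 193.35049938]
 [  0.           0.           1.        ]]
side0 scale 1.5625
[ 0.47177667 -0.65961982  0.9500452 ] [-2.46637281  0.15566417 -0.04009053] [[480.62452181   0.         254.04712393]
 [  0.         480.62452181 187.51659341]
 [  0.           0.           1.        ]]
```

Camera rotations are rotation vectors; I'll fix the helper and view.

```bash
sed -i "s/np.array(s\['rotation'\]).reshape(3,3)/R.from_rotvec(s['rotation']).as_matrix()/" h.py; grep -c rotvec h.py
```

```text
2
```

View pics/top0.png

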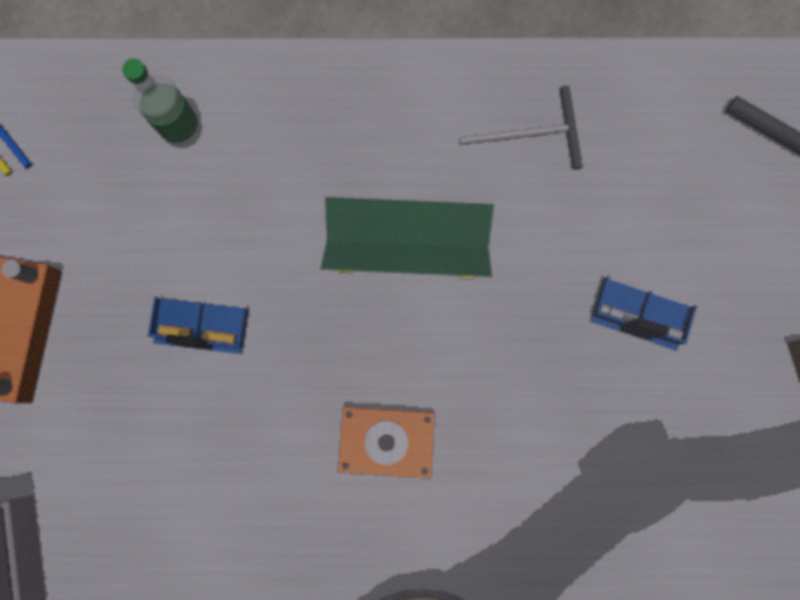

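View pics/side0.png

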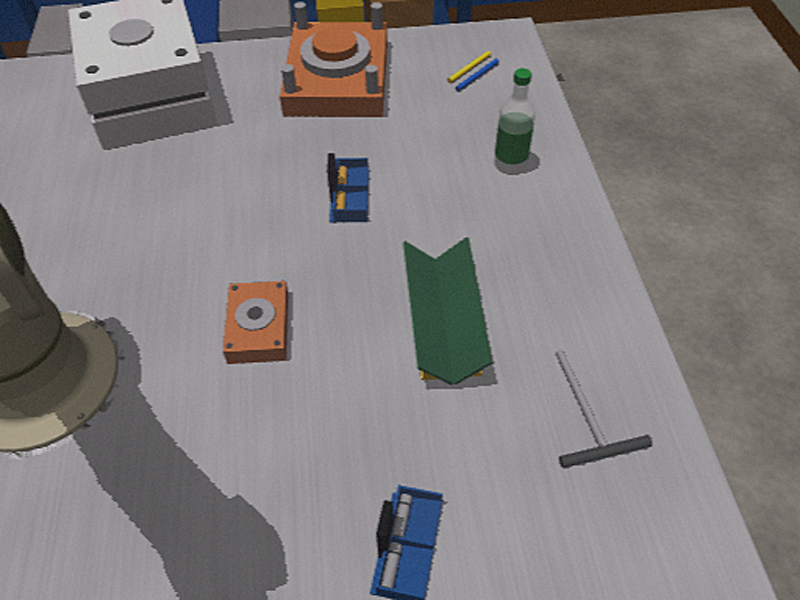

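The top view shows the trough (mouth corners about (326,198), (493,205), (491,276), (322,269) in the 800-wide picture). The steel-pin tray is on the right at (643,312) and the brass one on the left. The side view confirms this: the grip is on the robot side and the steel pins are against the back wall. I'll take an enlarged crop of the tray.

```bash
python3 - <<'E'
from h import *
s=ld('top0'); save(s,'tray',(372,170,452,230))
k=1.5625
C={n:at(s,u/k,v/k,.066) for n,(u,v) in dict(FL=(326,198),FR=(493,205),NR=(491,276),NL=(322,269)).items()}
for n,p in C.items(): print(n,p.round(4))
print('center',sum(C.values())/4,'len',np.linalg.norm(C['FL']-C['FR']),np.linalg.norm(C['NL']-C['NR']),'w',np.linalg.norm(C['FL']-C['NL']),np.linalg.norm(C['FR']-C['NR']))
d=C['FL']-C['FR']+C['NL']-C['NR']; print('fold yaw (y axis, from +Y)',np.arctan2(-d[0],d[1]))
E
```

```text
tray scale 10.0
FL [0.6703 0.1362 0.066 ]
FR [ 0.6605 -0.0999  0.066 ]
NR [ 0.5586 -0.0955  0.066 ]
NL [0.5679 0.1399 0.066 ]
center [0.61433154 0.02020135 0.066     ] len 0.2363153384018158 0.2355416874786547 w 0.10244065525435771 0.10195220559874951
fold yaw (y axis, from +Y) -0.040531600923734055
```

View pics/tray.png

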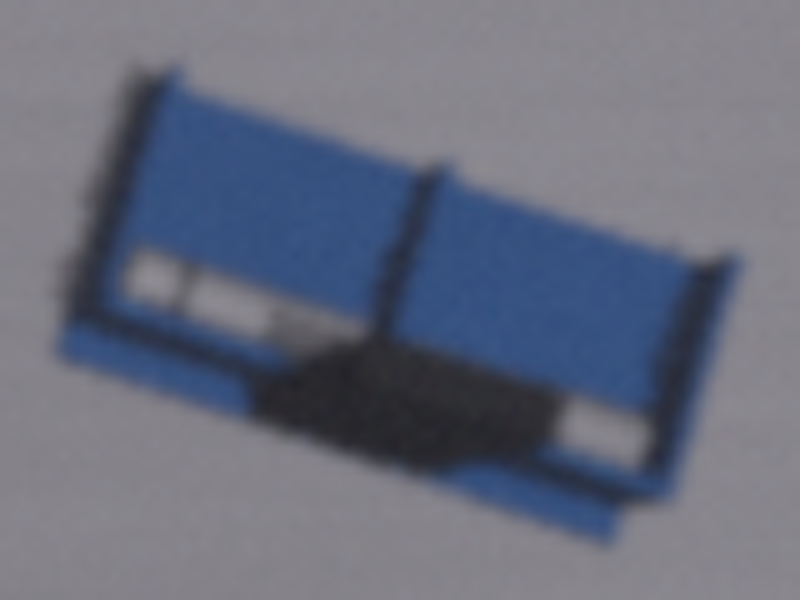

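```bash
python3 - <<'E'
from h import *
s=ld('top0'); f=lambda u,v,z: at(s,372+u/10,170+v/10,z)
BL=f(58,352,0);BR=f(612,545,0)
d=BL-BR; L=np.linalg.norm(d); yh=d/L
print('back edge',BL.round(4),BR.round(4),L)
yaw=np.arctan2(-yh[0]*1,yh[1]); print('yaw of left-dir',yaw)
u=np.array([yh[1],-yh[0],0]) # toward open edge
mid=(BL+BR)/2; print('grip xy from back edge',(mid+u*.006).round(4),'u',u)
# wall tops
FL=f(178,70,.03);FR=f(742,258,.03);RR=f(670,497,.03);print('walltop width',np.linalg.norm(FL-FR),'depth',np.linalg.norm(FR-RR))
m2=(FL+FR)/2;print('grip from front',(m2-u*.061).round(4), 'yaw', np.arctan2(-(FL-FR)[0],(FL-FR)[1]))
g=(mid+u*.006+m2-u*.061)/2
g[2]=.082
for sx in(-6,6):
  for sy in(-22,22):
    P=g+u*sx/1e3+yh*sy/1e3; q=proj(s,P); print('plate top corner',sx,sy,((q-[372,170])*10).round(0))
# tool yaw
from rig import arm
st=arm.sense(); M=R.from_rotvec(st['orientation']).as_matrix(); print('tool y',M[:,1],'tool x',M[:,0])
print('angle tool y rel tray y', np.arctan2(M[1,1],M[0,1])-np.arctan2(yh[1],yh[0]))
E
```

```text
back edge [ 0.5046 -0.2489  0.    ] [ 0.4606 -0.3734  0.    ] 0.13199862356241898
yaw of left-dir -0.3392584083452271
grip xy from back edge [ 0.4883 -0.3131  0.    ] u [ 0.94300172 -0.33278786  0.        ]
walltop width 0.1310098765964868 depth 0.056857465755054064
grip from front [ 0.4862 -0.3117  0.03  ] yaw -0.32922592146770074
plate top corner -6 -22 [560. 450.]
plate top corner -6 22 [359. 380.]
plate top corner 6 -22 [576. 396.]
plate top corner 6 22 [375. 327.]
tool y [ 0.30394659 -0.95268807 -0.00137847] tool x [ 9.52688896e-01  3.03947100e-01 -1.68624584e-04]
angle tool y rel tray y -2.4935014266020703
```

Request:
{"name": "jog_arm", "arguments": {
  "rows": [
    [22, 32, 0, -0.054],
    [22, 32, 0, -0.054],
    [22, 32, 0, -0.054],
    [22, 32, 0, -0.054],
    [22, 32, 0, -0.054],
    [22, 32, 0, -0.054],
    [22, 32, 0, -0.054],
    [22, 32, 0, -0.054],
    [22, 32, 0, -0.054],
    [22, 32, 0, -0.054],
    [22, 32, 0, -0.054],
    [24, 26, -10, -0.054],
    [0, 0, -30, 0],
    [0, 0, 0, 0]
  ],
  "fingers": 1,
  "force": 60
}}

```text
t: 1.5
ee_pos: [0.4855, -0.3104, 0.1758]
orientation: [-3.095, 0.525, 0.008]
contact_force: [-0.4, -0.8, 0.3]
opening: 0.0927
grasp_force: 0.0
```

```bash
python3 - <<'E'
from h import *
from rig import arm
s=snap('wrist','w1'); save(s,'w1')
st=arm.sense(); M=R.from_rotvec(st['orientation']).as_matrix()
print(st['ee_pos'],'turn left',(-np.arctan2(M[1,1],M[0,1])+np.arctan2(-.9445,-.3285)),st['joint_pos'],st['t'],s['camera_matrix'],s['position'])
E
```

```text
w1 scale 1.5625
[ 0.48527524 -0.31195059  0.17735743] turn left 0.0036197335930328034 [ 0.37289079  0.4775772   0.14242518  1.98826308 -0.10247794  0.6864913
 -1.32993424] 1.55 [[297.31863964   0.         257.66195555]
 [  0.         297.31863964 195.29419188]
 [  0.           0.           1.        ]] [ 0.55100636 -0.33303155  0.34077389]
```

View pics/w1.png

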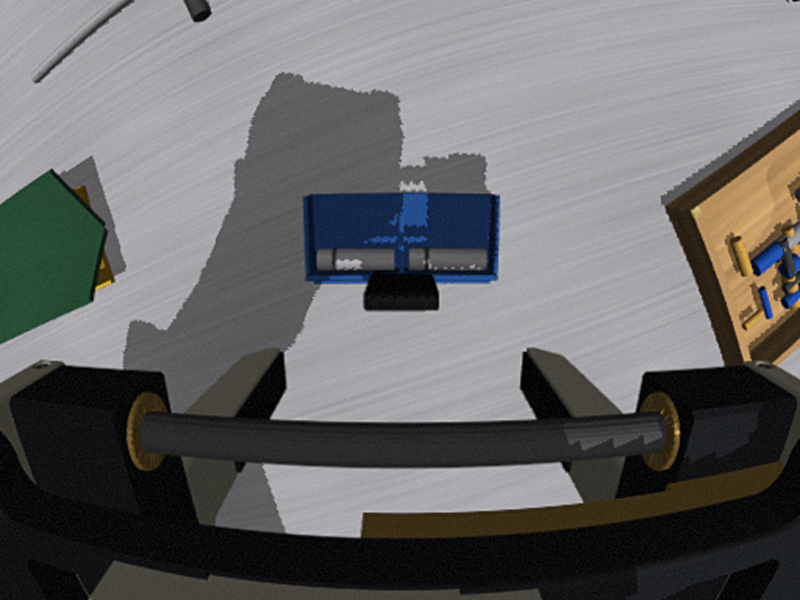

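The wrist view shows the tray square to the gripper. The plate's top rear edge runs from about (364,310) to (438,310), and both pins are in the pockets at (355,259) and (450,260).

```bash
python3 - <<'E'
from h import *
s=ld('w1'); k=1.5625
f=lambda u,v,z: at(s,u/k,v/k,z,True)
u=np.array([.943,-.333,0]);y=np.array([.333,.943,0])
a,b=f(364,309,.082),f(438,309,.082); print('top rear',a,b,np.linalg.norm(a-b),'-> grip',(a+b)/2+u*.006)
c,d=f(305,282,.03),f(498,280,.03); print('back wall top outer',np.linalg.norm(c-d),'grip',(c+d)/2+u*.006, 'yaw',np.arctan2(-(c-d)[0],(c-d)[1]))
c,d=f(305,195,.03),f(498,195,.03); print('front tip',np.linalg.norm(c-d),'grip',(c+d)/2-u*.061, np.arctan2(-(c-d)[0],(c-d)[1]))
E
```

```text
top rear [ 0.49175103 -0.28826182  0.082     ] [ 0.47761434 -0.32868365  0.082     ] 0.04282254642139561 -> grip [ 0.49034068 -0.31047074  0.082     ]
back wall top outer 0.13376828216002745 grip [ 0.49587022 -0.31243876  0.03      ] yaw -0.3260310124812321
front tip 0.12974091496833093 grip [ 0.48861767 -0.30977236  0.03      ] -0.3371596052852312
```

Request:
{"name": "jog_arm", "arguments": {
  "rows": [
    [4, 0, -35, 0],
    [0, 0, -35, 0],
    [0, 0, -35, 0],
    [0, 0, -25, 0],
    [0, 0, -10, 0],
    [0, 0, 0, 0],
    [0, 0, 0, 0]
  ]
}}

```text
t: 2.25
ee_pos: [0.4906, -0.3137, 0.0399]
orientation: [3.096, -0.532, 0.002]
contact_force: [-0.1, -0.1, -0.4]
opening: 0.093
grasp_force: 0.0
```

Request:
{"name": "jog_arm", "arguments": {
  "rows": [
    [0, 0, 0, 0],
    [0, 0, 0, 0],
    [0, 0, 0, 0],
    [0, 0, 0, 0],
    [0, 0, 0, 0],
    [0, 0, 0, 0],
    [0, 0, 0, 0],
    [0, 0, 0, 0]
  ],
  "fingers": -1,
  "force": 60
}}

```text
t: 3.05
ee_pos: [0.4903, -0.3122, 0.0386]
orientation: [-3.096, 0.529, 0.001]
contact_force: [0.3, 2.7, 1.6]
opening: 0.0435
grasp_force: 60.0
```

Request:
{"name": "jog_arm", "arguments": {
  "rows": [
    [0, 0, 5, 0],
    [0, 0, 15, 0],
    [0, 0, 25, 0],
    [0, 0, 30, 0],
    [0, 0, 30, 0],
    [0, 0, 20, 0],
    [0, 0, 7, 0],
    [0, 0, 0, 0]
  ]
}}

```text
t: 3.85
ee_pos: [0.4903, -0.3129, 0.1711]
orientation: [3.096, -0.531, 0.002]
contact_force: [-0.3, -0.0, -5.5]
opening: 0.0435
grasp_force: 60.0
```

```bash
python3 - <<'E'
from h import *
s=snap('side','s2'); 
w=snap('wrist','w2')
a=s['color'][180:384,180:452]; b=w['color'][100:304,120:392]
cv2.imwrite('pics/c2.png',cv2.resize(np.hstack([a,b])[:,:,::-1],None,fx=1.47,fy=1.47))
E
```

```text
(no output)
```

View pics/c2.png

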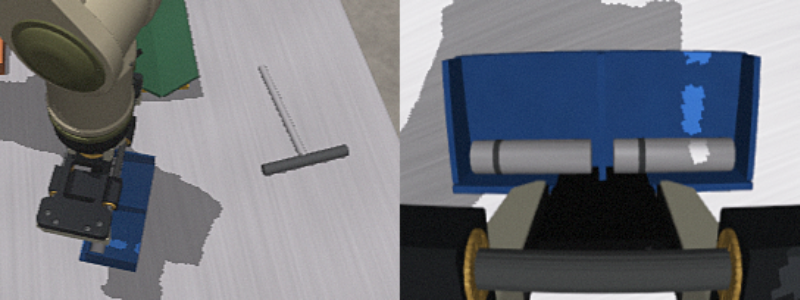

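The side view and wrist view show the tray lifted level, with both pins against the back wall (wrist half at (530,157) and (675,155)). Next I carry it over the trough.

Request:
{"name": "jog_arm", "arguments": {
  "rows": [
    [3, 10, 0, 0.01],
    [5, 20, 0, 0.02],
    [6, 25, 0, 0.022],
    [6, 26, 0, 0.022],
    [6, 26, 0, 0.022],
    [6, 26, 0, 0.022],
    [6, 26, 0, 0.022],
    [6, 26, 0, 0.022],
    [6, 26, 0, 0.022],
    [6, 26, 0, 0.022],
    [6, 26, 0, 0.022],
    [6, 26, 0, 0.022],
    [5, 25, 0, 0.022],
    [3, 15, 0, 0.016],
    [2, 6, 0, 0.007],
    [0, 0, 0, 0],
    [0, 0, 0, 0],
    [0, 0, 0, 0]
  ]
}}

```text
t: 5.75
ee_pos: [0.568, 0.0208, 0.1706]
orientation: [3.14, -0.073, -0.001]
contact_force: [-0.8, 0.3, -4.6]
opening: 0.0434
grasp_force: 60.0
```

```bash
python3 - <<'E'
from h import *
from rig import arm
w=snap('wrist','w3'); s=snap('side','s3'); t=snap('top','t3')
st=arm.sense(); M=R.from_rotvec(st['orientation']).as_matrix()
print(st['ee_pos'],'tool yaw',np.arctan2(M[0,1],-M[1,1]),st['t'])
a=s['color'][90:294,180:452]; b=w['color'][60:264,120:392]
cv2.imwrite('pics/c3.png',cv2.resize(np.hstack([a,b])[:,:,::-1],None,fx=1.47,fy=1.47))
E
```

```text
[0.56823168 0.02137059 0.1707032 ] tool yaw -0.04565369725051421 5.9
```

View pics/c3.png

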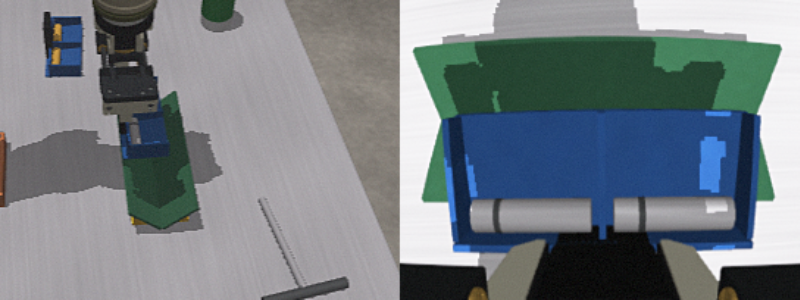

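The side and wrist views show the level tray over the trough with both pins in. In the wrist half, the trough's far corners are at (413,50) and (781,45), and the near corners at (423,202) and (773,202). I'll refine the fold position from those.

```bash
python3 - <<'E'
from h import *
s=ld('w3'); f=lambda u,v,z: at(s,120+(u-400)/1.47,60+v/1.47,z,True)
FL,FR,NL,NR=f(413,50,.066),f(781,45,.066),f(423,202,.066),f(773,202,.066)
for p in(FL,FR,NL,NR): print(p.round(4))
print('len',np.linalg.norm(FL-FR),np.linalg.norm(NL-NR),'w',np.linalg.norm(FL-NL),'yaw',[np.arctan2(-(a-b)[0],(a-b)[1]) for a,b in((FL,FR),(NL,NR))],'c',(FL+FR+NL+NR)/4)
E
```

```text
[0.6721 0.1393 0.066 ]
[ 0.6636 -0.0981  0.066 ]
[0.5704 0.143  0.066 ]
[ 0.5593 -0.0933  0.066 ]
len 0.2375547159743062 0.23653226697706273 w 0.10180806677045466 yaw [np.float64(-0.03602260152029198), np.float64(-0.046891044118958676)] c [0.61635648 0.02273835 0.066     ]
```

Request:
{"name": "jog_arm", "arguments": {
  "rows": [
    [3, 0, -10, 0],
    [4, 0, -15, 0],
    [4, 0, -15, 0],
    [3, 0, -10, 0],
    [1, 0, -5, 0],
    [0, 0, 0, 0],
    [0, 0, 0, 0]
  ]
}}

```text
t: 6.6
ee_pos: [0.5833, 0.0223, 0.1156]
orientation: [3.141, -0.069, -0.0]
contact_force: [0.2, -0.6, -4.5]
opening: 0.0437
grasp_force: 60.0
```

Request:
{"name": "jog_arm", "arguments": {
  "rows": [
    [0, 0, 0, 0],
    [0, 0, 0, 0]
  ],
  "force": 25
}}

```text
t: 6.8
ee_pos: [0.5835, 0.0223, 0.1162]
orientation: [-3.141, 0.069, -0.001]
contact_force: [0.1, -0.1, -4.1]
opening: 0.0439
grasp_force: 25.0
```

```bash
cat > tilt.py <<'E'
from h import *
from rig import arm
import sys
n=sys.argv[1]; w=snap('wrist',n); 
for c in (200,290):
    hsv=cv2.cvtColor(w['color'],cv2.COLOR_RGB2HSV)[:,c]
    b=(hsv[:,0]>105)&(hsv[:,0]<125)&(hsv[:,1]>130)&(hsv[:,2]>60); r=np.where(b)[0]; print(c,'blue rows',r.min() if len(r) else None,r.max() if len(r) else None,len(r))
st=arm.sense(); print(st['t'],st['ee_pos'].round(4),st['contact_force'].round(1),st['wrist_torque'].round(3),st['grasp_force'],st['opening'])
E
python3 - <<'E'
from h import *
w=ld('w3')
for c in (200,290):
    hsv=cv2.cvtColor(w['color'],cv2.COLOR_RGB2HSV)[:,c]
    b=(hsv[:,0]>105)&(hsv[:,0]<125)&(hsv[:,1]>130)&(hsv[:,2]>60); r=np.where(b)[0]; print('w3',c,r.min(),r.max(),len(r))
E
python3 tilt.py w4
```

```text
w3 200 136 225 66
w3 290 134 225 68
200 blue rows 136 225 66
290 blue rows 134 224 67
6.85 [0.5835 0.0223 0.1161] [ 0.2  0.2 -4.8] [0.027 0.027 0.005] 24.99837040901184 0.04374978007670457
```

No tilt yet at 25 N, so I'll loosen gradually.

Request:
{"name": "jog_arm", "arguments": {
  "rows": [
    [0, 0, 0, 0],
    [0, 0, 0, 0],
    [0, 0, 0, 0]
  ],
  "force": 15
}}

```text
t: 7.15
ee_pos: [0.5833, 0.0223, 0.1157]
orientation: [-3.141, 0.069, -0.0]
contact_force: [-0.5, 0.5, -4.7]
opening: 0.0438
grasp_force: 15.0
```

```bash
python3 tilt.py w5
```

```text
200 blue rows 136 225 66
290 blue rows 134 225 68
7.2 [0.5833 0.0223 0.1157] [ 0.2 -0.3 -4.6] [0.012 0.053 0.009] 14.998612850904465 0.04397724782763354
```

Request:
{"name": "jog_arm", "arguments": {
  "rows": [
    [0, 0, 0, 0],
    [0, 0, 0, 0],
    [0, 0, 0, 0]
  ],
  "force": 11
}}

```text
t: 7.5
ee_pos: [0.5833, 0.0223, 0.1156]
orientation: [-3.141, 0.069, 0.0]
contact_force: [-0.9, -0.2, -5.3]
opening: 0.044
grasp_force: 11.0
```

```bash
python3 tilt.py w6
```

```text
200 blue rows 136 225 66
290 blue rows 134 225 68
7.55 [0.5833 0.0223 0.1156] [ 0.4  0.4 -5.4] [ 0.057  0.064 -0.041] 10.998703837394714 0.043897520961274805
```

Request:
{"name": "jog_arm", "arguments": {
  "rows": [
    [0, 0, 0, 0],
    [0, 0, 0, 0],
    [0, 0, 0, 0]
  ],
  "force": 8
}}

```text
t: 7.85
ee_pos: [0.5833, 0.0223, 0.1156]
orientation: [-3.141, 0.069, 0.0]
contact_force: [0.8, -0.1, -4.7]
opening: 0.0437
grasp_force: 8.0
```

```bash
python3 tilt.py w7
```

```text
200 blue rows 136 225 66
290 blue rows 134 224 67
7.9 [0.5833 0.0223 0.1156] [-0.  -0.5 -4.3] [-0.035  0.113 -0.007] 7.99883633852005 0.04370606147573339
```

Request:
{"name": "jog_arm", "arguments": {
  "rows": [
    [-5, 0, 0, 0],
    [-6, 0, 0, 0],
    [-4, 0, 0, 0],
    [0, 0, -5, 0],
    [0, 0, -4, 0],
    [0, 0, -1, 0],
    [0, 0, 0, 0],
    [0, 0, 0, 0]
  ],
  "force": 12
}}

```text
t: 8.7
ee_pos: [0.5685, 0.0223, 0.1055]
orientation: [3.141, -0.07, -0.0]
contact_force: [-0.2, 0.3, -5.1]
opening: 0.0438
grasp_force: 12.0
```

```bash
python3 tilt.py w8
```

```text
200 blue rows 136 225 66
290 blue rows 134 225 68
8.75 [0.5685 0.0223 0.1056] [-0.1  0.9 -4.6] [-0.008  0.027  0.015] 11.998763233423233 0.044215727279567
```

Request:
{"name": "jog_arm", "arguments": {
  "rows": [
    [0, 0, -1, 0],
    [0, 0, -1, 0],
    [1, 0, -1, 0],
    [2, 0, -0.5, 0],
    [2, 0, -0.5, 0],
    [2, 0, -0.5, 0],
    [0, 0, 0, 0]
  ],
  "force": 12
}}

```text
t: 9.45
ee_pos: [0.5765, 0.022, 0.1022]
orientation: [3.141, -0.07, 0.004]
contact_force: [-0.6, -1.6, 5.5]
opening: 0.0439
grasp_force: 12.0
```

```bash
python3 tilt.py w9
```

```text
200 blue rows 147 203 57
290 blue rows 145 231 63
9.5 [0.5765 0.022  0.1022] [-0.2 -1.6  6.3] [-0.259  0.214  0.064] 12.000507563352585 0.04418226404425995
```

Request:
{"name": "jog_arm", "arguments": {
  "rows": [
    [2, 0, -0.5, 0],
    [2, 0, -0.5, 0],
    [2, 0, -0.5, 0],
    [2, 0, -0.5, 0],
    [2, 0, -1, 0],
    [0, 0, 0, 0]
  ]
}}

```text
t: 10.1
ee_pos: [0.5868, 0.0216, 0.0992]
orientation: [3.14, -0.07, 0.005]
contact_force: [1.2, -1.9, 3.8]
opening: 0.0439
grasp_force: 12.0
```

```bash
python3 tilt.py w10; python3 - <<'E'
from h import *
s=snap('side','s10'); w=ld('w10')
a=s['color'][90:294,180:452]; b=w['color'][60:264,120:392]
cv2.imwrite('pics/c10.png',cv2.resize(np.hstack([a,b])[:,:,::-1],None,fx=1.47,fy=1.47))
E
```

```text
200 blue rows 161 225 42
290 blue rows 160 237 55
10.15 [0.5868 0.0216 0.0991] [ 1.7 -2.3  5.2] [-0.579 -0.102  0.09 ] 12.000981867313385 0.04403555425431418
```

View pics/c10.png

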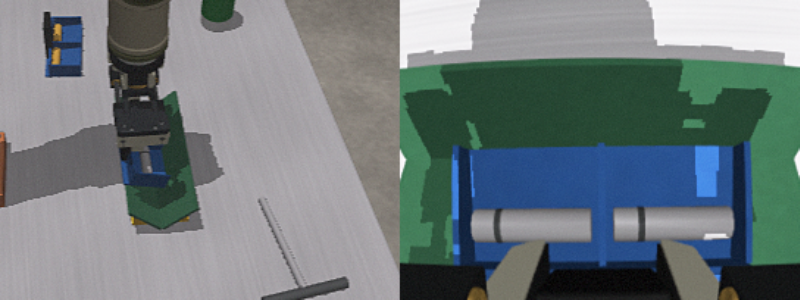

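The wrist view shows the tray tilted about 18° with the lip back at row 147. Both pins are still seated at (530,225) and (675,223), and the back corner is bearing on the trough's near edge. I'll continue along the pivot path.

Request:
{"name": "jog_arm", "arguments": {
  "rows": [
    [2, 0, -1, 0],
    [2, 0, -1, 0],
    [2, 0, -1, 0],
    [2, 0, -1, 0],
    [2, 0, -1, 0],
    [0, 0, 0, 0],
    [0, 0, 0, 0]
  ]
}}

```text
t: 10.9
ee_pos: [0.5963, 0.0214, 0.0941]
orientation: [3.14, -0.07, 0.003]
contact_force: [0.5, -3.4, 5.7]
opening: 0.0437
grasp_force: 12.0
```

```bash
python3 tilt.py w11; python3 - <<'E'
from h import *
w=ld('w11'); hsv=cv2.cvtColor(w['color'],cv2.COLOR_RGB2HSV)
# pins: grey bright rows in columns inside the pockets
for c in (175,190,205,220,290,310,330): 
    col=hsv[60:264,c]; g=np.where((col[:,1]<40)&(col[:,2]>90)&(col[:,2]<215))[0]+60; print(c,g[(g>120)][:1],g[-1:],len(g[g>120]))
E
```

```text
200 blue rows 178 225 48
290 blue rows 177 253 77
10.95 [0.5963 0.0214 0.094 ] [ 1.1 -4.2  5.7] [-0.745  0.076  0.052] 12.000263929367065 0.044129479427902844
175 [] [114] 0
190 [163] [263] 41
205 [162] [261] 52
220 [162] [176] 15
290 [161] [176] 16
310 [161] [260] 49
330 [161] [263] 27
```

```bash
python3 - <<'E'
from h import *
w=ld('w11'); save(w,'c11',(120,60,392,264))
E
```

```text
c11 scale 2.9411764705882355
```

View pics/c11.png

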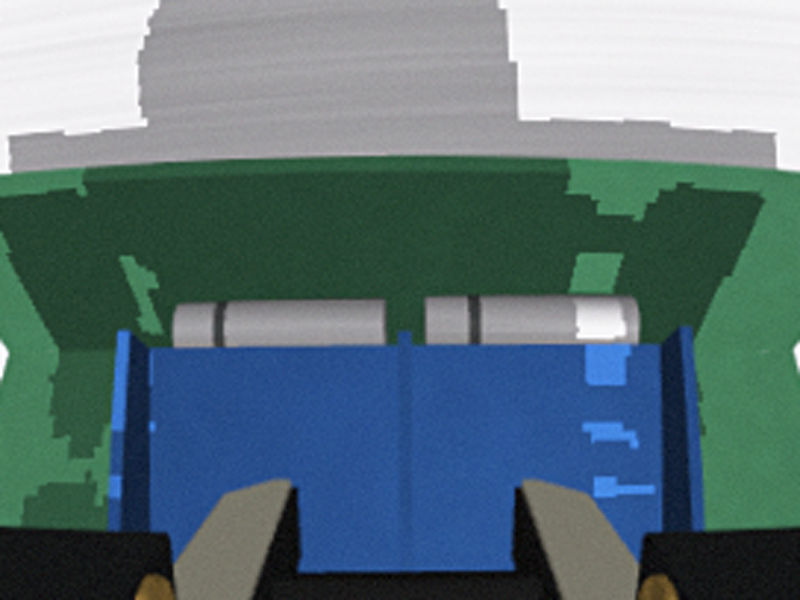

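The wrist view shows both pins out of the tray, in line just beyond the lip in the trough, at (280,323) and (530,320). I'll firm the grip, lift clear and check the pins.

Request:
{"name": "jog_arm", "arguments": {
  "rows": [
    [0, 0, 0, 0],
    [0, 0, 2, 0],
    [0, 0, 3, 0],
    [0, 0, 4, 0],
    [0, 0, 6, 0],
    [0, 0, 10, 0],
    [0, 0, 15, 0],
    [0, 0, 20, 0],
    [0, 0, 20, 0],
    [-5, -10, 10, 0],
    [-10, -20, 0, 0],
    [-12, -25, 0, 0],
    [-15, -30, 0, 0],
    [-15, -30, 0, 0],
    [-15, -30, 0, 0],
    [-15, -30, 0, 0],
    [-15, -25, 0, 0],
    [-10, -15, 0, 0],
    [-4, -6, 0, 0],
    [0, 0, 0, 0]
  ],
  "force": 30
}}

```text
t: 12.95
ee_pos: [0.4785, -0.1996, 0.1833]
orientation: [3.141, -0.073, -0.0]
contact_force: [-0.7, -0.4, -2.5]
opening: 0.0441
grasp_force: 30.0
```

```bash
python3 tilt.py w12; python3 - <<'E'
from h import *
s=snap('side','s12'); t=snap('top','t12'); w=ld('w12')
a=s['color'][120:280,230:390]; b=t['color'][100:260,180:340]; c=s['color'][180:340,150:310]
cv2.imwrite('pics/c12.png',cv2.resize(np.hstack([a,b,c])[:,:,::-1],(798,266),interpolation=cv2.INTER_CUBIC))
E
```

```text
200 blue rows 178 225 48
290 blue rows 177 253 77
13.0 [ 0.4793 -0.1986  0.1833] [ 0.4  0.2 -3.3] [ 0.103 -0.068 -0.024] 29.995733499526978 0.04361819914342967
```

View pics/c12.png

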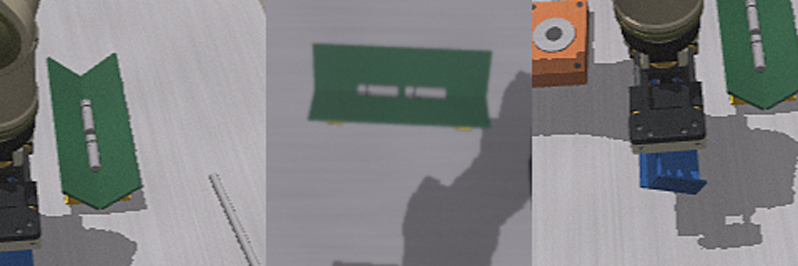

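The side and top views show both pins end to end in the fold (top panel at (378,90) and (427,92)) and the tray tilted and empty. Next I set it down on clear bench, letting the lip contact rotate it upright.

Request:
{"name": "jog_arm", "arguments": {
  "rows": [
    [0, 0, -20, 0],
    [0, 0, -35, 0],
    [0, 0, -35, 0],
    [0, 0, -18, 0],
    [0, 0, -5, 0],
    [0, 0, 0, 0]
  ],
  "force": 12
}}

```text
t: 13.7
ee_pos: [0.4796, -0.1979, 0.0696]
orientation: [-3.14, 0.067, 0.002]
contact_force: [-0.6, 0.7, -2.9]
opening: 0.0437
grasp_force: 12.0
```

Request:
{"name": "jog_arm", "arguments": {
  "rows": [
    [0, 0, -3, 0],
    [0, 0, -3, 0],
    [0, 0, -3, 0],
    [0, 0, -3, 0],
    [0, 0, -3, 0],
    [0, 0, -3, 0],
    [0, 0, -3, 0],
    [0, 0, -2, 0],
    [0, 0, -2, 0],
    [0, 0, -2, 0],
    [0, 0, 0, 0],
    [0, 0, 0, 0]
  ],
  "force": 8
}}

```text
t: 14.9
ee_pos: [0.4783, -0.1986, 0.0434]
orientation: [-3.14, 0.07, 0.002]
contact_force: [-3.8, 1.5, 7.2]
opening: 0.044
grasp_force: 8.0
```

```bash
python3 tilt.py w13
```

```text
200 blue rows 180 225 46
290 blue rows 180 259 80
14.95 [ 0.4783 -0.1986  0.0434] [-3.5  0.3  7.2] [0.19  0.796 0.034] 7.994210422039032 0.04391154233487143
```

Request:
{"name": "jog_arm", "arguments": {
  "rows": [
    [0, 0, 0, 0],
    [0, 0, 0, 0],
    [0, 0, 0, 0],
    [0, 0, 0, 0],
    [0, 0, 0, 0]
  ],
  "fingers": 0.29
}}

```text
t: 15.45
ee_pos: [0.4794, -0.1987, 0.0431]
orientation: [3.141, -0.069, 0.0]
contact_force: [-0.4, -0.4, 0.7]
opening: 0.0598
grasp_force: 0.0
```

```bash
python3 tilt.py w14
```

```text
200 blue rows 185 221 37
290 blue rows 184 269 82
15.5 [ 0.4794 -0.1987  0.0431] [-0.1 -0.   0.5] [-0.013 -0.044 -0.048] 0.0 0.060000774394141025
```

```bash
python3 - <<'E'
from h import *
s=snap('side','s14'); w=ld('w14')
P=proj(s,[.50,-.20,.04]); print(P)
x,y=np.clip(P.astype(int),60,[452,324]); a=cv2.resize(s['color'][y-60:y+60,x-60:x+60],(400,400),interpolation=cv2.INTER_CUBIC)
b=cv2.resize(w['color'][100:304,156:360],(400,400),interpolation=cv2.INTER_CUBIC)
cv2.imwrite('pics/c14.png',np.hstack([a,b])[:,:,::-1])
E
```

```text
[244.9853271  286.49522126]
```

View pics/c14.png

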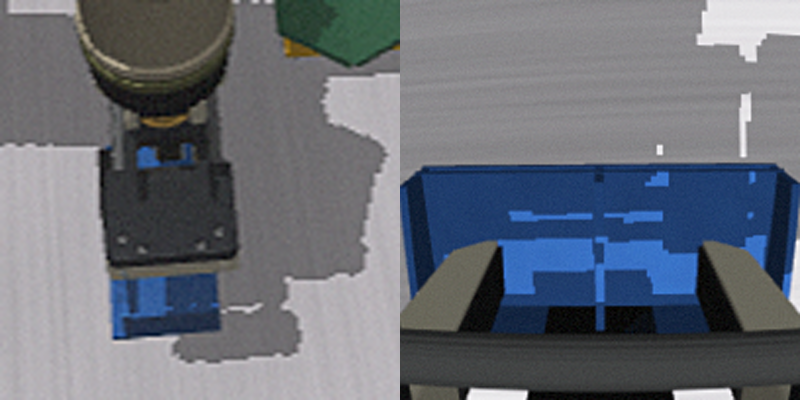

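The last view shows the tray empty, with its lip line at wrist row 164 and at a width that fits it lying flat. When released it settled back about its lip, so the grip plate now stands about 35 mm behind the fingers, and contact force is near zero. I'll lift straight up and away.

Request:
{"name": "jog_arm", "arguments": {
  "rows": [
    [0, 0, 5, 0],
    [0, 0, 10, 0],
    [0, 0, 25, 0],
    [0, 0, 35, 0],
    [0, 0, 40, 0],
    [0, 0, 30, 0],
    [0, -30, 10, 0],
    [0, -40, 0, 0],
    [0, -40, 0, 0],
    [0, -40, 0, 0],
    [0, -40, 0, 0],
    [0, -40, 0, 0],
    [0, -20, 0, 0],
    [0, 0, 0, 0],
    [0, 0, 0, 0],
    [0, 0, 0, 0]
  ]
}}

```text
t: 17.15
ee_pos: [0.4796, -0.4471, 0.1985]
orientation: [-3.14, 0.067, -0.0]
contact_force: [0.1, 0.2, 0.8]
opening: 0.0598
grasp_force: 0.0
```

```bash
python3 - <<'E'
from h import *
from rig import arm
t=snap('top','t15'); sd=snap('side','s15')
st=arm.sense(); print(st['t'],st['ee_pos'].round(3),st['contact_force'].round(1))
def comps(s,m,mn,z):
    n,l,stt,c=cv2.connectedComponentsWithStats(m.astype(np.uint8))
    for i in range(1,n):
        if stt[i,4]>=mn:
            pts=np.argwhere(l==i)[:,::-1].astype(np.float32); r=cv2.minAreaRect(pts); b=cv2.boxPoints(r)
            print(' area',stt[i,4],'c',at(s,*c[i],z).round(4)[:2],'corners',[at(s,*q,z).round(3)[:2].tolist() for q in b])
for n,s in (('top',t),('side',sd)):
    h=cv2.cvtColor(s['color'],cv2.COLOR_RGB2HSV); u0,v0=proj(s,[.615,.021,.027]).astype(int)
    m=np.zeros(h.shape[:2],bool); m[v0-60:v0+60,u0-60:u0+60]=True
    print(n,'pins'); comps(s,m&(h[...,1]<60)&(h[...,2]>80)&(cv2.dilate(((h[...,0]>60)&(h[...,0]<95)&(h[...,1]>70)).astype(np.uint8),np.ones((9,9)))>0),25,.027) 
    print(n,'blue'); comps(s,(h[...,0]>105)&(h[...,0]<125)&(h[...,1]>130)&(h[...,2]>50),100,.015)
    print(n,'black near tray'); u1,v1=proj(s,[.45,-.2,.05]).astype(int); m=np.zeros(h.shape[:2],bool); m[max(v1-35,0):v1+35,max(u1-35,0):u1+35]=True
    comps(s,m&(h[...,2]<45),30,.082)
# expected tray outline projections if flat: lip at x=.479+.024
g=np.array([.442,-.197,0])
for n,s in(('top',t),('side',sd)): print(n,[proj(s,g+np.array(o)).round(0).tolist() for o in((.061,.066,.03),(.061,-.066,.03),(-.006,-.066,0),(-.006,.066,0),(0,.022,.082),(0,-.022,.082))])
E
```

```text
17.25 [ 0.48  -0.447  0.199] [-0.5  0.   0.2]
top pins
 area 1198 c [0.6268 0.0217] corners [[0.569, 0.152], [0.693, 0.15], [0.681, -0.111], [0.558, -0.104]]
 area 184 c [0.6188 0.0519] corners [[0.613, 0.082], [0.631, 0.081], [0.625, 0.023], [0.608, 0.025]]
 area 183 c [ 0.6161 -0.0136] corners [[0.609, 0.016], [0.626, 0.015], [0.623, -0.042], [0.606, -0.041]]
top blue
 area 117 c [0.7647 0.6178] corners [[0.792, 0.647], [0.798, 0.64], [0.739, 0.591], [0.733, 0.598]]
 area 974 c [0.5043 0.3208] corners [[0.472, 0.395], [0.535, 0.39], [0.518, 0.258], [0.456, 0.264]]
 area 277 c [ 0.4712 -0.2303] corners [[0.451, -0.197], [0.499, -0.202], [0.494, -0.262], [0.446, -0.256]]
top black near tray
 area 124 c [ 0.4393 -0.1896] corners [[0.434, -0.164], [0.446, -0.165], [0.446, -0.217], [0.434, -0.216]]
side pins
 area 1266 c [0.6267 0.0395] corners [[0.553, 0.187], [0.697, 0.204], [0.682, -0.108], [0.56, -0.118]]
 area 122 c [0.6193 0.0548] corners [[0.611, 0.086], [0.629, 0.087], [0.627, 0.026], [0.61, 0.025]]
 area 133 c [ 0.6167 -0.0096] corners [[0.61, 0.021], [0.627, 0.021], [0.624, -0
[... 158 characters left out ...]
9] corners [[0.415, 0.967], [0.472, 0.959], [0.468, 0.874], [0.412, 0.882]]
 area 336 c [0.7984 0.8792] corners [[0.74, 0.921], [0.967, 0.889], [0.944, 0.795], [0.725, 0.826]]
 area 104 c [0.7851 0.6289] corners [[0.734, 0.594], [0.836, 0.683], [0.84, 0.667], [0.738, 0.579]]
 area 169 c [0.5132 0.3562] corners [[0.477, 0.339], [0.484, 0.397], [0.537, 0.385], [0.529, 0.328]]
 area 220 c [0.4967 0.2915] corners [[0.463, 0.329], [0.526, 0.32], [0.519, 0.244], [0.457, 0.252]]
side black near tray
top [[329.0, 204.0], [388.0, 204.0], [385.0, 235.0], [327.0, 235.0], [354.0, 230.0], [375.0, 230.0]]
side [[243.0, 260.0], [250.0, 317.0], [218.0, 327.0], [213.0, 270.0], [215.0, 269.0], [216.0, 289.0]]
```

```bash
python3 -c "
from rig import arm
print(arm.close_job())"
```

```text
the job is handed in; nothing more can be done
None
```

Job handed in at about 17 s of the 51 s allowed: by my image measurements both steel pins lie end to end in the fold and the empty tray stands upright on the bench, released; no verdict was returned.

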